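# Fit the blade insert in the vegetable slicer over its locating pin

### The arm

A 7-joint arm with a two-finger parallel gripper is mounted at the origin on a cart in front of the work surface, level with it; the furniture and walls round the work are solid. World frame = base frame: x ahead of the robot, y to its left, z up, the work surface at z = 0. Lengths are in m, angles in rad, forces in N, time in s.
With the tool pointing down it reaches from about 0.4 to 0.875 m from the base axis. Payload 19.3 kg.
Tool frame: the origin (TCP) lies between the finger pads; the fingertips stand 8 mm ahead of it and the grasp point (between the pads) lies 11 mm behind it (r.tip_extent is the distance from the TCP to the fingertips, in m); z points along the fingers, y is the line along which they close (so a half turn about z gives the same grasp; the last joint's range is limited). The gripper opens to 85 mm and grips with 20 to 120 N. Pads are 22 mm wide; open, the fingers measure 114 mm over their backs; the gripper's body (76 mm by 85 mm) begins 54 mm behind the grasp point. The pads swing forward as they close: fully open they stand 13 mm farther back than shut.
Start: joints at [-1.222, 0.521, -0.036, 1.599, 0.021, 1.021, -0.113], TCP at [0.254, 0.571, 0.239] pointing down, gripper open.
Joint ranges: [-2.91, 2.91], [-0.3, 2.13], [-1.5, 1.42], [0.17, 2.43], [-1.26, 4.41], [0.16, 1.93], [-2.52, 2.52]. Speed limits (rad/s): [1.89, 1.89, 2.39, 2.39, 3.01, 3.01, 3.01].

### API

Orientations are given as a 3x3 rotation matrix whose columns are the frame's x, y, z axes.
In Python, from rig import sense, camera, close_job, r gives the robot as it stands.
- The arm moves only by the shell command python3 -m pendant 'ROWS' [OPENING] [FORCE]. ROWS is JSON, a list of rows, each a list of 4 numbers: the shift along the world's x, y, z in mm, then the turn about the world's z in degrees. A call has 1 to 12 rows; each row is the pose to reach, as a shift and turn from the pose commanded when the call began; what a row does not reach only later rows make up. A row lasts 1/8 s, in which the tool goes at most 62.5 mm and 10.7 degrees, less where a joint would pass 70% of its speed; a pose out of reach is approached as far as the arm can. A call with a gripper value outside its range is refused whole. OPENING is the gripper command: -1 is fully open, 1 is shut, values between are in proportion, set as the call begins (- or left out, the last holds). The fingers move at their own pace and stop on an object; FORCE is the grip in N (left out, the last holds). Time passes only in rows, so rows that repeat a pose let the fingers close. It gives the time, the measured TCP pose, the force, the opening and the grip force at its end, in the units of the state.
- sense(): the state, without advancing time (a new reading comes with each control period).
- camera(name): name is "side" or "top" or "wrist"; returns a dict with "pixels" (384x512x3 uint8, red, green, blue), "z_map" (384x512 float32, m along the optical axis (not along the pixel's ray), 0 where there is no reading), "fovy" (degrees; the focal length in pixels is half the picture's height over the tangent of half this angle, whatever the lens; pixels are square), "cx", "cy" (the principal point, pixels), "distortion" ([k1, k2, p1, p2, k3] as OpenCV has them; the pictures are not rectified), "pose" (4x4, takes a point from camera to world coordinates). Camera axes: x right, y up, looking along -z (the intrinsics and any distortion apply to the point x, -y, -z); pixel columns grow to the right and rows downward; lengths in m; the calibration is good to about 2 mm. A picture is of the moment at which its call begins.
- close_job(): hands the job in; it is judged then, once.
The state is a dict: "time_s": time; "joints": joint angles; "qd": joint speeds; "effort": joint torques, N m; "tool_pos": TCP position; "eef_rot": TCP orientation; "contact_force": force on the tool from outside, world axes, zero at the start; "wrist_torque": the same for the moment, N m; "opening": finger opening in m; "gripper_force": force on a finger pad.
Only numpy, scipy, OpenCV 4.12 (cv2) and the standard library are available. Lean on these libraries where they do the work, as an engineer would, in place of code of your own. Each camera call takes 0.05 s, during which the arm holds its last target. There are 200 camera calls.

### The job

Fit the blade insert in the slicer: hold it by its grip, lay it flat on the seat with its notched end against the side fence, feel lightly for the small pin until the notch drops over it and the insert lies fully down, never forcing it. Then let go and fold the gate shut over its end to lock it in, leaving the other kitchen things where they are.

Things in the scene. Friction and masses are not known exactly. Their poses are not given: they have to be found in the camera images.
- slicer: Flat white kitchen slicer (mandoline), 306 mm long (x), 160 mm wide (y), fixed. Origin on the worktop below the seat; x along the runway from feed side to landing, y across, z up. Flat steel seat 34 mm up, x -10 to 35 mm (from -40 in the pod, y under 9), y -40 to 103 mm. Near side panel (y 7 to 16 mm, top 48 mm up) is cut away from x -44 to 38 mm; far panel from y 103 mm; landing (x over 35 mm) 5 mm above the seat.
- fence (a point): Middle of the fence's inner top edge, at slicer (0, -40, 42) mm: a low wall along x, x -40 to 35 mm, inner face at slicer y -40 mm, its top 8 mm above the seat. Axes as the slicer's. Home: the insert's notched end lies against it, its axes parallel to the slicer's, its origin at slicer y 0, 34 mm up, x equal to the pin's x.
- slot (a point): Middle of the pin's slot, on the seat, at slicer (0, -28, 34) mm. One steel locating pin, 6.5 mm thick, flat top 4.5 mm above the seat, stands firm somewhere in this slot, anywhere from 10 mm before to 10 mm behind this point along slicer x. Its setting is NOT reported: find it by feel. An insert riding on the pin lies 4.5 mm high; it drops to the seat when its notch meets the pin.
- blade: Blade insert: flat steel plate 44 (x) by 132 (y) by 5 mm, 0.08 to 0.14 kg, flat on the wooden board at first. Origin on the underside below its upright black grip, which is 34 (x) by 10 mm (y), top 29 mm above the underside; hold across the 10 mm, 40 N. Plate from y -40 (notched end) to 92 mm, x -22 (cutting edge) to 22 mm (back). Over 30 N (even as a knock) on slicer or pin harms it: touch down under 10 mm/s.
- notch (a point): Middle of the insert's notch, on its underside, at insert (0, -30, 0) mm: 8.5 mm wide in x, 20 mm deep (insert y -40 to -20 mm), open at the end y -40 mm and through the plate's full thickness. Axes as the insert's.
- gate (a joint): Hinged steel gate, rad: 0 down (shut), 1.7 to 2.0 at first, leaning back; stays where it is left (0.6 N at the tip moves it). Turns about a line along slicer y at slicer x 40, z 44 mm; 27 mm wide (slicer y -39 to -12), 46 mm long. Shut, it reaches to slicer x -6 mm, its top 43 mm up, just clear of the insert. Hinge lugs from x 34 mm. Push it to -x over the upright from behind, then down.
- gate_tip (a point): Middle of the gate's free edge, on top of its 4 mm lip, 44.5 mm from the hinge line; moves with the gate. Axes as the slicer's when shut.
- board: Wooden chopping board 150 x 220 x 22 mm, fixed, on which the insert lies at the start; origin on the worktop below its centre.
- tomato: Loose tomato, 62 mm, a bystander; origin at its underside.
- lemon: Loose lemon, 72 x 55 mm, a bystander; origin at its underside.
- peeler: Loose peeler, 170 mm long, a bystander; origin at its underside's middle.
- mug: Loose striped mug, 84 mm wide, 91 mm high, a bystander; origin at its underside.
- garlic: Loose garlic bulb, 56 mm, a bystander; origin at its underside.
Not all that is in view belongs to the job. Of the things like the blade, leave any that is red; of the rest the larger one is meant.

How it is judged:
By the outcome, as a careful person would: the job done as asked, in the order asked, and still so for the second after the job is handed in, with the robot touching nothing.
It also fails if it takes over 72 s, if anything falls off the work surface, if the arm or the gripper's body presses on something with over 40 N, if the wrist force passes 120 N, or if a joint passes its speed limit or range.

## Working session

There is one attempt and no reset: what is moved stays moved. The work goes in short steps, Python scripts to look and compute and a shell command to move; the robot and the scene stay as the last step left them, time stands still between calls to the robot, and variables do not carry over. Pictures are saved under pics/ and viewed, at most 12 in all, crops included, and the job is handed in when it is done.

```bash
mkdir -p pics
cat > h.py <<'E'
import numpy as np, cv2
from rig import sense, camera, close_job, r
def K(c):
    f=192/np.tan(np.radians(c['fovy'])/2); return np.array([[f,0,c['cx']],[0,f,c['cy']],[0,0,1.]])
def und(c,uv):
    return cv2.undistortPoints(np.array(uv,float).reshape(-1,1,2),K(c),np.array(c['distortion'],float)).reshape(-1,2)
def ray(c,uv):
    n=und(c,uv); d=np.c_[n[:,0],-n[:,1],-np.ones(len(n))]@c['pose'][:3,:3].T
    return c['pose'][:3,3],d
def plane(c,uv,z):
    o,d=ray(c,uv); return o+d*((z-o[2])/d[:,2])[:,None]
def depth(c,uv):
    o,d=ray(c,uv); uv=np.array(uv,int).reshape(-1,2); return o+d*c['z_map'][uv[:,1],uv[:,0]][:,None]
def proj(c,P):
    P=np.array(P,float).reshape(-1,3); q=(P-c['pose'][:3,3])@c['pose'][:3,:3]
    q=q*[1,-1,-1]; return cv2.projectPoints(q,np.zeros(3),np.zeros(3),K(c),np.array(c['distortion'],float))[0].reshape(-1,2)
def cloud(c):
    v,u=np.mgrid[0:384,0:512]; return depth(c,np.c_[u.ravel(),v.ravel()]).reshape(384,512,3)
def save(n,im,s=1):
    cv2.imwrite('pics/'+n+'.png',cv2.cvtColor(cv2.resize(im,None,fx=s,fy=s,interpolation=cv2.INTER_CUBIC),cv2.COLOR_RGB2BGR))
E
python3 - <<'E'
from h import *
import pickle
d={n:camera(n) for n in('top','side','wrist')}
pickle.dump(d,open('c0.pkl','wb'))
im=np.hstack([d['top']['pixels'],d['side']['pixels']]); 
save('top0',d['top']['pixels'],1.5); save('side0',d['side']['pixels'],1.5)
for n,c in d.items(): print(n,c['pose'].round(3).tolist(),c['fovy'],c['distortion'],(c['z_map']>0).mean())
s=sense(); print(s['tool_pos'],s['eef_rot'],s['opening'],s['time_s'],r.tip_extent)
E
```

```text
top [[-0.128, 0.968, -0.215, 0.27], [-0.992, -0.125, 0.026, -0.225], [-0.002, 0.216, 0.976, 1.128], [0.0, 0.0, 0.0, 1.0]] 57.30138409433949 [-0.06084704  0.          0.          0.          0.        ] 0.9959665934244791
side [[-0.699, -0.632, 0.336, 0.961], [0.715, -0.625, 0.312, 0.187], [0.013, 0.459, 0.888, 1.262], [0.0, 0.0, 0.0, 1.0]] 43.64406374827929 [-0.05039404  0.          0.          0.          0.        ] 0.9961446126302084
wrist [[0.407, -0.877, -0.256, 0.189], [0.913, 0.391, 0.115, 0.6], [-0.001, -0.28, 0.96, 0.373], [0.0, 0.0, 0.0, 1.0]] 68.18316210399317 [-0.01567295  0.          0.          0.          0.        ] 0.9959360758463541
[0.25410045 0.57073223 0.23887319] [[-9.13557488e-01  4.06709507e-01 -3.04418901e-04]
 [ 4.06709617e-01  9.13557107e-01 -8.36488454e-04]
 [-6.21037561e-05 -8.87990385e-04 -9.99999604e-01]] 0.08572775728268878 0.15 0.008
```

View pics/top0.png

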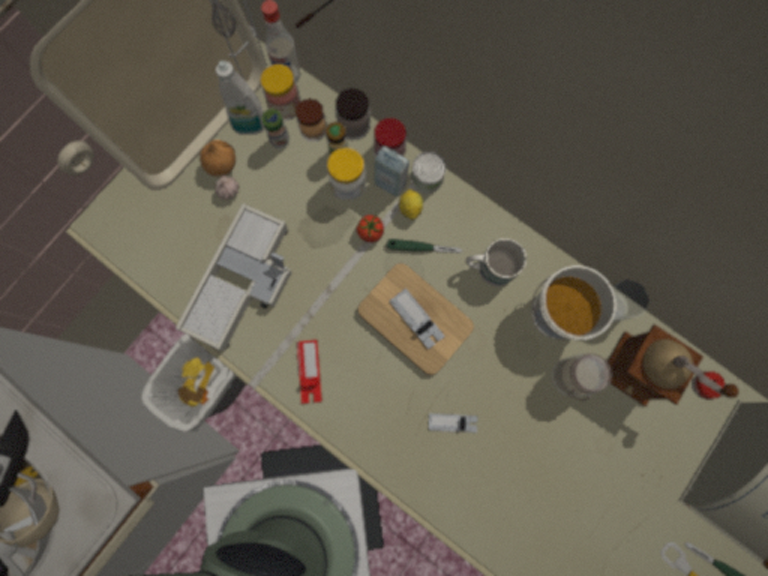

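View pics/side0.png

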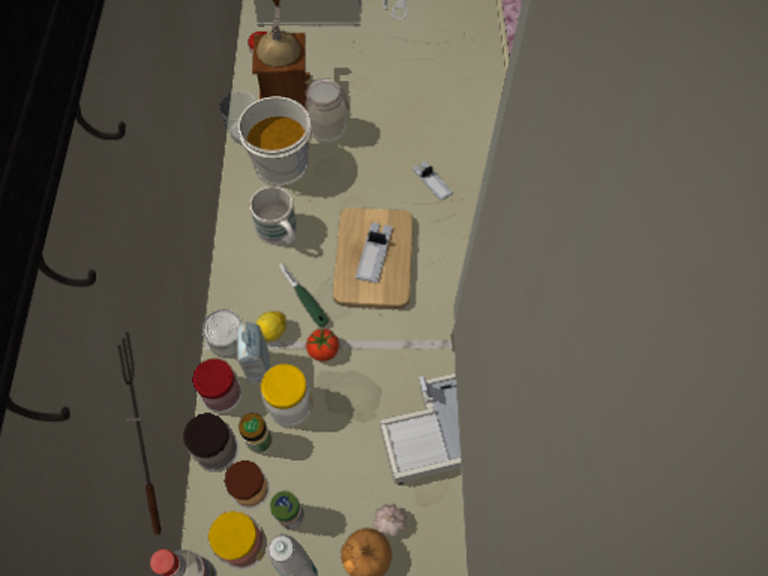

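Candidates in the top view (pixels of the 1.5x picture): red insert (310,370), which must be left. Small white insert (453,423). White insert on the board (415,317), which is the larger non-red one and lies on the board as described. The slicer is at (235,275) with its pod and gate at (270,275). I'll confirm with one enlarged crop.

Run:
```python
from h import *
import pickle
d=pickle.load(open('c0.pkl','rb')); c=d['top']
im=c['pixels']; a=cv2.resize(im[165:310,200:330],None,fx=4,fy=4,interpolation=cv2.INTER_CUBIC); b=cv2.resize(im[130:235,110:200],None,fx=4*145/105,fy=4*145/105,interpolation=cv2.INTER_CUBIC)[:580]
m=np.hstack([a,b[:a.shape[0]]]); print(m.shape); save('crop0',m,.78)
print('base px',proj(c,[[0,0,0],[.254,.571,.239]]))
for n,uv in dict(board_blade=(277,211),small=(302,282),red=(206,247),slicer=(155,180),gate=(180,183),tomato=(247,152),mug=(335,174)).items(): print(n,depth(c,[uv]).round(3))
```

```text
(580, 1017, 3)
base px [[190.66337078 369.89469059]
 [-54.6005623  312.63606843]]
board_blade [[ 0.443 -0.323  0.023]]
small [[ 0.214 -0.37   0.004]]
red [[ 0.36  -0.085  0.005]]
slicer [[0.593 0.055 0.029]]
gate [[ 0.572 -0.026  0.033]]
tomato [[ 0.644 -0.252  0.045]]
mug [[ 0.544 -0.534  0.006]]
```

View pics/crop0.png

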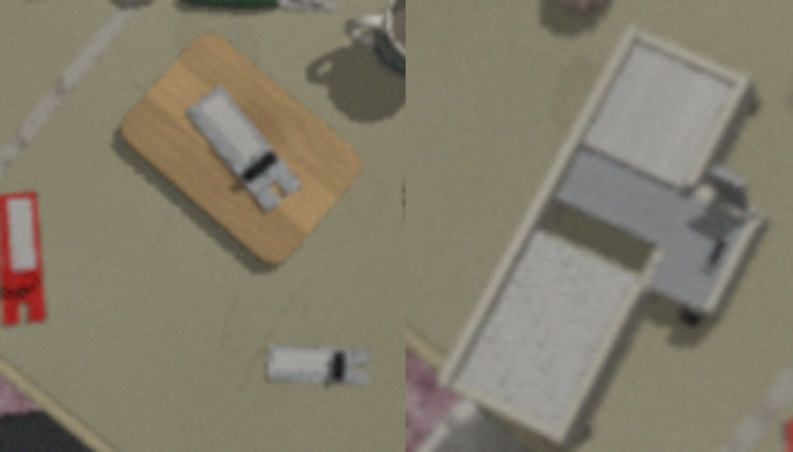

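The crop confirms it: the white insert on the board is about 130 mm long, with its black grip at crop (261,166) and notch at (275,195). It is clearly larger than the plain one at (318,364), and the red one is at (20,258). The slicer shows its pod and gate on the right at crop (715,215).

Run:
```python
from h import *
import pickle
d=pickle.load(open('c0.pkl','rb')); c=d['top']
L=lambda x,y:(200+x/3.12,165+y/3.12)
R=lambda x,y:(110+(x-405.6)/4.309,130+y/4.309)
A=plane(c,[R(632,28),R(443,382),R(745,80),R(570,440)],.048); print(A.round(3)); print([np.linalg.norm(A[i]-A[j]).round(3) for i,j in((0,1),(0,2),(2,3),(1,3))])
e=A[0]-A[1]; print('slicer yaw',np.degrees(np.arctan2(e[1],e[0])), np.degrees(np.arctan2(*(A[2]-A[3])[1::-1])))
# blade plate corners
B=plane(c,[L(189,111),L(221,88),L(299,184),L(269,209)],.027);print(B.round(3)); print([np.linalg.norm(B[i]-B[j]).round(3) for i,j in((0,1),(1,2),(2,3),(0,3))])
y=(B[0]+B[1]-B[2]-B[3])/2; print('blade yaw',np.degrees(np.arctan2(y[1],y[0]))-90)
end=(B[2]+B[3])/2; print('origin from plate',end+y/np.linalg.norm(y)*.04)
# colour-mask: grip (dark) within the board, from top & side, triangulate
P=[]
for n in('top','side'):
    c=d[n]; g=c['pixels'].max(2).astype(int); o=proj(c,[(end+y/np.linalg.norm(y)*.04)+[0,0,.024]])[0]
    m=(g<60).astype(np.uint8); v,u=np.nonzero(m); k=np.hypot(u-o[0],v-o[1])<14; uv=[u[k].mean(),v[k].mean()]; print(n,o,uv,k.sum()); P.append(ray(c,[uv]))
M=0;b=0
for o,dd in P:
    dd=dd[0]/np.linalg.norm(dd); I=np.eye(3)-np.outer(dd,dd); M=M+I; b=b+I@o
print('grip tri',np.linalg.solve(M,b))
C=cloud(d['top']); 
for n,uv in dict(board=(300,225),plate=(270,205),seat=(160,176),seat2=(175,183),land=(165,155),feed=(135,212)).items(): print(n,C[uv[1]-2:uv[1]+3,uv[0]-2:uv[0]+3].reshape(-1,3).mean(0).round(4))
```

```text
[[ 0.732  0.016  0.048]
 [ 0.478  0.173  0.048]
 [ 0.679 -0.066  0.048]
 [ 0.424  0.083  0.048]]
[np.float64(0.299), np.float64(0.098), np.float64(0.295), np.float64(0.105)]
slicer yaw -31.691158585209994 -30.38605072157483
[[ 0.483 -0.276  0.027]
 [ 0.502 -0.311  0.027]
 [ 0.394 -0.376  0.027]
 [ 0.373 -0.342  0.027]]
[np.float64(0.041), np.float64(0.126), np.float64(0.04), np.float64(0.128)]
blade yaw -59.04547393021097
origin from plate [ 0.41759269 -0.33831623  0.027     ]
top [283.61742872 216.94984479] [np.float64(282.8125), np.float64(218.09375)] 32
side [250.91334985 155.80712964] [np.float64(251.2394366197183), np.float64(158.42253521126761)] 71
grip tri [ 0.41659822 -0.33723236  0.03608242]
board [ 0.3898 -0.3895  0.0188]
plate [ 0.4571 -0.3005  0.0695]
seat [0.6034 0.0371 0.0329]
seat2 [ 0.5739 -0.0096  0.0326]
land [0.6707 0.0146 0.0382]
feed [0.4951 0.1242 0.0355]
```

```bash
python3 -m pendant '[[25,-50,0,-1],[50,-100,0,-2],[75,-150,0,-3],[100,-200,0,-4],[125,-250,0,-5],[150,-300,0,-6],[180,-350,0,-7],[210,-400,0,-7],[240,-460,0,-7],[270,-520,0,-7],[296,-571,0,-7],[296,-571,0,-7]]' && python3 -m pendant '[[0,0,0,0],[0,0,0,0]]'
python3 - <<'E'
from h import *
import pickle
c=camera('wrist'); pickle.dump(c,open('w1.pkl','wb')); save('w1',c['pixels'],1.5)
s=sense(); print(s['tool_pos'],s['eef_rot'][:,1],s['time_s'],s['contact_force'])
E
```

```text
time_s: 1.65
tool_pos: [0.5511, -0.0047, 0.239]
eef_rot: [[-0.854, 0.52, 0.0], [0.52, 0.854, -0.002], [-0.001, -0.001, -1.0]]
contact_force: [-0.7, 0.9, 0.0]
opening: 0.0853
gripper_force: 0.0
time_s: 1.9
tool_pos: [0.5498, 0.0013, 0.2392]
eef_rot: [[-0.858, 0.514, -0.0], [0.514, 0.858, 0.0], [0.001, 0.0, -1.0]]
contact_force: [0.0, -0.7, 0.6]
opening: 0.0855
gripper_force: 0.0
[0.5498812  0.00127885 0.23932534] [5.13375690e-01 8.58163939e-01 2.36065730e-04] 1.95 [ 0.18763819  0.31923644 -0.13059885]
```

View pics/w1.png

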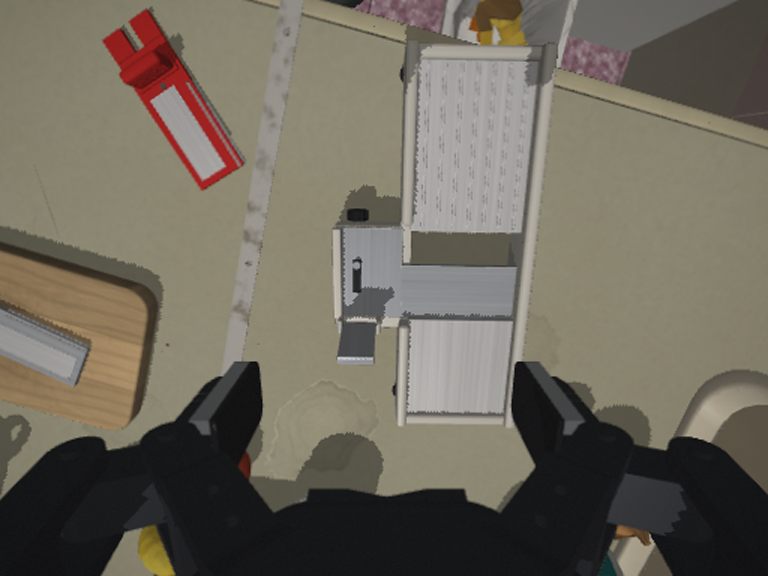

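The wrist view shows the slicer from straight above: seat between rows 265 and 318, pod at the left with its fence at u≈340, slot at (357,276) with a bright spot (pin?) near its upper end at (357,263), and the gate leaning back at (357,345).

Run:
```python
from h import *
import pickle
c=pickle.load(open('w1.pkl','rb'))
im=c['pixels']
save('w1b',cv2.resize(im[140:250,210:360],None,fx=5.2,fy=5.2,interpolation=cv2.INTER_CUBIC))
q=lambda *p:[(x/1.5,y/1.5) for x,y in p]
F=plane(c,q((405,60),(405,225),(548,60),(512,420)),.048)
A=plane(c,q((418,265),(505,265)),.034); print('seat front',A.round(4))
B=plane(c,q((420,319),(510,318)),.039); print('land edge',B.round(4))
S=plane(c,q((357,258),(357,293),(357,263)),.034); print('slot',S.round(4))
G=plane(c,q((341,228),(338,316)),.042); print('fence',G.round(4))
C=cloud(c)
for n,uv in dict(seat=(455,292),pod=(380,260),land=(455,370),top=(358,340)).items():
    u,v=int(uv[0]/1.5),int(uv[1]/1.5); print(n,np.median(C[v-3:v+4,u-3:u+4].reshape(-1,3),0).round(4))
for P in (A,B,S,G): e=P[1]-P[0]; print(np.degrees(np.arctan2(e[1],e[0])).round(2), np.linalg.norm(e).round(4))
```

```text
seat front [[0.5684 0.02   0.034 ]
 [0.605  0.0811 0.034 ]]
land edge [[ 0.6082 -0.0013  0.039 ]
 [ 0.6462  0.0638  0.039 ]]
slot [[ 0.5378 -0.0197  0.034 ]
 [ 0.563  -0.0355  0.034 ]
 [ 0.5413 -0.0219  0.034 ]]
fence [[ 0.51   -0.0164  0.042 ]
 [ 0.57   -0.0578  0.042 ]]
seat [0.6032 0.035  0.034 ]
pod [ 0.5483 -0.0047  0.0339]
land [0.6635 0.0016 0.039 ]
top [ 0.5866 -0.0476  0.0692]
59.08 0.0713
59.72 0.0753
-32.04 0.0297
-34.59 0.0729
```

View pics/w1b.png

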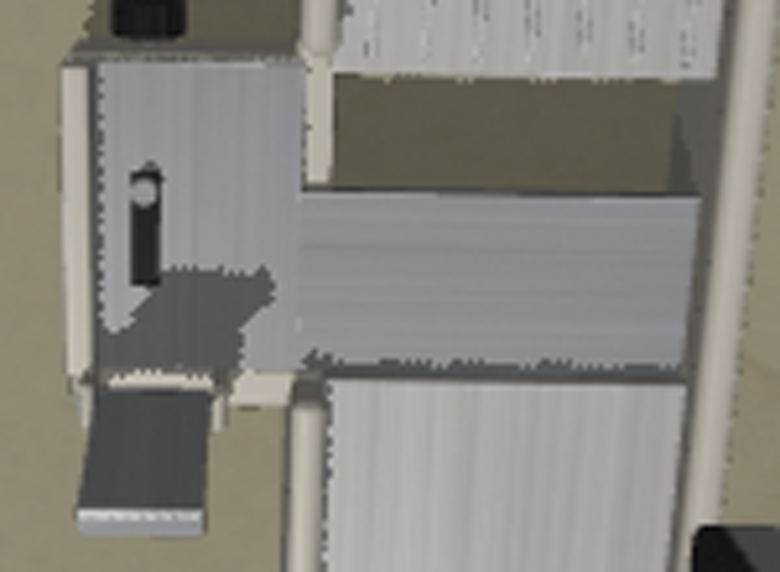

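Run:
```python
from h import *
import pickle
c=pickle.load(open('w1.pkl','rb'))
q=lambda *p:[(210+x/5.2,140+y/5.2) for x,y in p]
P=[ # (px, z, local x or None, local y or None)
((400,194),.034,-10,None),((650,198),.034,-10,None),
((350,380),.039,35,None),((660,383),.039,35,None),
((145.5,172),.034,None,-28),((145.5,287),.034,None,-28),
((145.5,229),.034,0,-28),
((94,70),.042,None,-40),((91,365),.042,None,-40),
((303,370),.034,None,None)]
W=np.array([plane(c,q(p),z)[0] for p,z,_,_ in P])
from scipy.optimize import least_squares
def loc(p,W):
    R=np.array([[np.cos(p[2]),-np.sin(p[2])],[np.sin(p[2]),np.cos(p[2])]]); return (W[:,:2]-p[:2])@R*1000
def f(p):
    l=loc(p,W); e=[]
    for k,(a,z,x,y) in enumerate(P):
        if x is not None:e.append(l[k,0]-x)
        if y is not None:e.append(l[k,1]-y)
    return e
s=least_squares(f,[.55,0,-.53]); p=s.x; print('slicer',p.round(4),np.degrees(p[2])); print(np.round(s.fun,1))
np.save('slicer.npy',p)
print('pin local',loc(p,plane(c,q((145,190)),.0385)))
print('gate tip local z~?',[ (z,loc(p,plane(c,q((142,512)),z)).round(1)) for z in(.08,.085,.088)])
T=pickle.load(open('c0.pkl','rb'))['side']
for n,l in dict(slot=(0,-28,.034),farcorner=(35,103,.039)).items():
    R=np.array([[np.cos(p[2]),-np.sin(p[2])],[np.sin(p[2]),np.cos(p[2])]]); print(n,proj(T,[[*(p[:2]+R@np.array(l[:2])/1000),l[2]]])*1.5)
```

```text
slicer [ 0.5655 -0.004  -0.5614] -32.166978316016824
[ 0.2 -0.1  0.3 -0.5 -0.1 -0.1  0.  -0.1  0.7 -0.5]
pin local [[-10.47712298 -27.92995142]]
gate tip local z~? [(0.08, array([[ 51.8, -25.7]])), (0.085, array([[ 49.4, -25.4]])), (0.088, array([[ 48. , -25.2]]))]
slot [[447.28663312 386.48916947]]
farcorner [[448.71684076 460.27001273]]
```

Fit residuals are under 1 mm and the depth readings match (seat 34 mm, landing 39 mm). By sight the pin sits near slicer x = -10, which I'll confirm by feel. Now to the blade.

```bash
python3 -m pendant '[[-15,-40,0,-3],[-30,-80,0,-7],[-45,-120,0,-10],[-60,-160,0,-14],[-75,-200,-10,-17],[-90,-240,-20,-21],[-110,-290,-30,-25],[-133,-339,-40,-28],[-133,-339,-40,-28],[-133,-339,-40,-28],[-133,-339,-40,-28]]'
python3 - <<'E'
from h import *
import pickle
c=camera('wrist'); pickle.dump(c,open('w2.pkl','wb')); save('w2',c['pixels'],1.5)
s=sense(); print(s['tool_pos'],s['eef_rot'][:,1],s['time_s'])
E
```

```text
time_s: 3.32
tool_pos: [0.4181, -0.3377, 0.1995]
eef_rot: [[-0.517, 0.856, 0.001], [0.856, 0.517, 0.0], [0.0, 0.001, -1.0]]
contact_force: [-0.0, -0.8, 0.5]
opening: 0.0855
gripper_force: 0.0
[ 0.41805939 -0.33786245  0.199513  ] [8.55942340e-01 5.17070971e-01 5.67178155e-04] 3.375
```

View pics/w2.png

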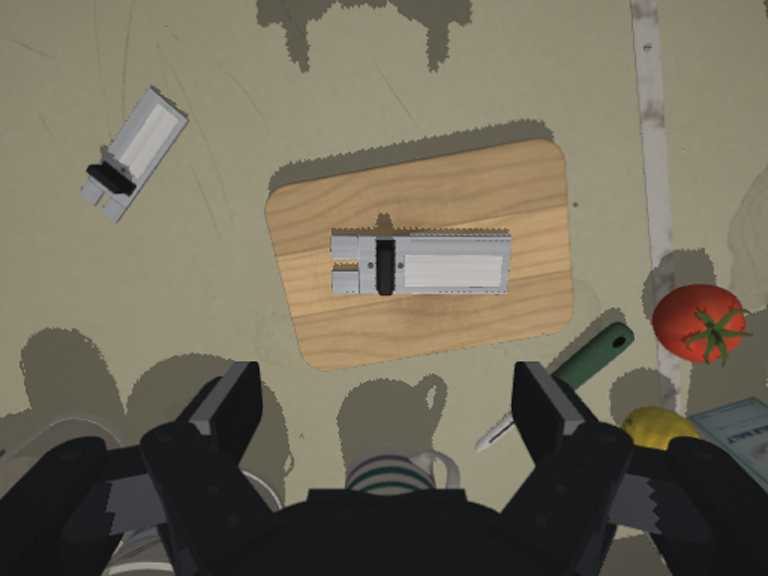

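The insert lies level with the picture: plate corners near (332,235) and (510,294), grip at (385,267), notch at (345,264).

Run:
```python
from h import *
import pickle
c=pickle.load(open('w2.pkl','rb')); q=lambda *p:[(x/1.5,y/1.5) for x,y in p]
B=plane(c,q((332,235),(510,235),(510,294),(332,293)),.027); print([np.linalg.norm(B[i]-B[i-1]).round(4) for i in range(4)])
y=(B[1]+B[2]-B[0]-B[3])/2;y/=np.linalg.norm(y);yaw=np.degrees(np.arctan2(y[1],y[0]))-90
N=(B[0]+B[3])/2; print('yaw',yaw,'origin',N+.04*y, (B[1]+B[2])/2-.092*y)
m=(c['pixels'].max(2)<70)&(np.indices((384,512))[0]<205)&(np.indices((384,512))[0]>150)&(np.indices((384,512))[1]>240)&(np.indices((384,512))[1]<275)
v,u=np.nonzero(m); print(u.min(),u.max(),v.min(),v.max(),m.sum())
C=cloud(c); g=C[m]; print('grip z',np.percentile(g[:,2],[5,50,95])); t=g[g[:,2]>.046]; print('grip top centre',t.mean(0) if len(t) else None)
pl=C[165:190,280:330].reshape(-1,3); print('plate z',np.median(pl[:,2]),'board z',np.median(C[110:130,280:330,2]))
s=sense(); R=s['eef_rot']; print('tool y deg',np.degrees(np.arctan2(R[1,1],R[0,1])))
```

```text
[np.float64(0.0439), np.float64(0.1291), np.float64(0.0449), np.float64(0.1343)]
yaw -59.0528590310128 origin [ 0.41719116 -0.33702741  0.027     ] [ 0.41695243 -0.33717055  0.027     ]
246 262 160 196 432
grip z [0.02800165 0.04978472 0.05139939]
grip top centre [ 0.41545433 -0.33584262  0.05375079]
plate z 0.026624167876336452 board z 0.02077821856087056
tool y deg 31.135987871467258
```

```bash
python3 -m pendant '[[-1,1,-40,0],[-1,1,-80,0],[-1,1,-115,0],[-1,1,-140,0],[-1,1,-152,0],[-1,1,-160,0],[-1,1,-160,0],[-1,1,-160,0]]' -1 40 && python3 -m pendant '[[0,0,0,0],[0,0,0,0],[0,0,0,0],[0,0,0,0],[0,0,0,0],[0,0,0,0],[0,0,0,0],[0,0,0,0]]' 1 40
```

```text
time_s: 4.38
tool_pos: [0.4166, -0.3382, 0.04]
eef_rot: [[-0.515, 0.857, 0.001], [0.857, 0.515, -0.001], [-0.001, 0.0, -1.0]]
contact_force: [0.1, 0.2, 1.1]
opening: 0.0854
gripper_force: 0.0
time_s: 5.38
tool_pos: [0.4162, -0.3381, 0.0394]
eef_rot: [[-0.515, 0.857, 0.0], [0.857, 0.515, -0.0], [-0.0, 0.0, -1.0]]
contact_force: [0.1, 0.3, 5.1]
opening: 0.0089
gripper_force: 39.7
```

```bash
python3 -m pendant '[[0,0,5,0],[0,0,15,0],[0,0,40,0],[0,0,70,0],[0,0,100,0],[0,0,120,0],[0,0,120,0],[0,0,120,0],[0,0,120,0]]'
python3 - <<'E'
from h import *
import pickle
c=camera('wrist'); pickle.dump(c,open('w3.pkl','wb')); save('w3',c['pixels'][130:384],1.5)
s=sense(); print(s['tool_pos'],s['eef_rot'],s['time_s'],s['contact_force'],s['opening'])
E
```

```text
time_s: 6.5
tool_pos: [0.4158, -0.3378, 0.1586]
eef_rot: [[-0.515, 0.857, -0.001], [0.857, 0.515, 0.001], [0.001, -0.001, -1.0]]
contact_force: [-0.3, -0.1, -0.4]
opening: 0.009
gripper_force: 39.1
[ 0.41586687 -0.3378444   0.15861503] [[-5.15031733e-01  8.57170397e-01 -1.10612498e-03]
 [ 8.57170463e-01  5.15032502e-01  5.65142168e-04]
 [ 1.05411345e-03 -6.57071510e-04 -9.99999229e-01]] 6.55 [ 0.16571283  0.31776267 -0.69008909] 0.009130822494680484
```

View pics/w3.png

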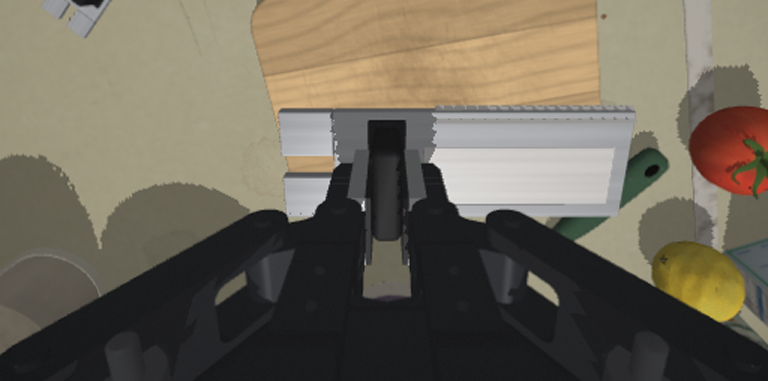

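The insert is held by its grip. Plate corners are at about (280,109), (634,107), (617,216) and (285,215) in the crop, and the notch is at (300,163).

Run:
```python
from h import *
import pickle
c=pickle.load(open('w3.pkl','rb')); q=lambda *p:[(x/1.5,130+y/1.5) for x,y in p]
t=np.array([.41587,-.33784,.15861]); R=sense()['eef_rot']
for z in (.143,.146,.149):
    B=(plane(c,q((280,109),(634,107),(617,216),(285,215)),z)-t)@R*1000
    e=B[1]-B[0]; print(z,B.round(1).tolist(),[np.linalg.norm(B[i]-B[i-1]).round(1) for i in range(4)],'rel yaw',np.degrees(np.arctan2(e[0],e[1])).round(2))
N=(plane(c,q((290,155),(290,173)),.146)-t)@R*1000; print('notch sides',N.round(1).tolist())
C=cloud(c); 
for uv in ((300,125),(300,200),(480,125),(610,125),(610,190),(600,210)):
    u,v=int(uv[0]/1.5),int(130+uv[1]/1.5); print(uv,np.median(C[v-2:v+3,u-2:u+3,2]).round(4))
```

```text
0.143 [[22.0, -39.9, 15.7], [22.7, 92.0, 15.6], [-23.4, 92.7, 15.5], [-22.8, -41.1, 15.6]] [np.float64(44.8), np.float64(131.8), np.float64(46.2), np.float64(133.8)] rel yaw 0.32
0.146 [[23.0, -39.1, 12.7], [23.7, 90.1, 12.6], [-21.5, 90.8, 12.5], [-20.9, -40.3, 12.6]] [np.float64(43.9), np.float64(129.2), np.float64(45.3), np.float64(131.1)] rel yaw 0.32
0.149 [[24.0, -38.3, 9.7], [24.7, 88.3, 9.6], [-19.6, 89.0, 9.5], [-19.0, -39.4, 9.6]] [np.float64(43.0), np.float64(126.6), np.float64(44.3), np.float64(128.4)] rel yaw 0.32
notch sides [[4.8, -36.6, 12.6], [-2.7, -37.1, 12.6]]
(300, 125) 0.146
(300, 200) 0.1459
(480, 125) 0.146
(610, 125) 0.146
(610, 190) 0.1455
(600, 210) 0.1455
```

```bash
python3 -m pendant '[[15,35,0,3],[30,75,0,6],[50,120,0,9],[70,165,0,13],[90,215,0,17],[110,265,0,21],[130,310,0,24],[143.6,341,0,26.8],[143.6,341,-20,26.8],[143.6,341,-50,26.8],[143.6,341,-80,26.8],[143.6,341,-85,26.8]]' && python3 -m pendant '[[0,0,0,0],[0,0,0,0],[0,0,0,0]]'
python3 - <<'E'
from h import *
import pickle
c=camera('wrist'); pickle.dump(c,open('w4.pkl','wb')); save('w4',c['pixels'][130:384],1.5)
t=camera('top'); pickle.dump(t,open('t4.pkl','wb'))
s=sense(); print(s['tool_pos'],s['eef_rot'][:,1],s['time_s'],s['contact_force'],s['opening'])
E
```

```text
time_s: 8.05
tool_pos: [0.5585, 0.0028, 0.0724]
eef_rot: [[-0.846, 0.533, -0.004], [0.533, 0.846, -0.0], [0.003, -0.002, -1.0]]
contact_force: [1.2, 0.0, 0.1]
opening: 0.0091
gripper_force: 39.2
time_s: 8.43
tool_pos: [0.5602, 0.003, 0.0751]
eef_rot: [[-0.846, 0.533, 0.001], [0.533, 0.846, 0.0], [-0.001, 0.001, -1.0]]
contact_force: [0.6, 0.8, -1.0]
opening: 0.0087
gripper_force: 39.2
[0.56000655 0.00301213 0.07482509] [5.32805245e-01 8.46237751e-01 4.89134119e-04] 8.525 [-0.11262275 -0.01149572 -0.5774908 ] 0.009404141777721994
```

View pics/w4.png

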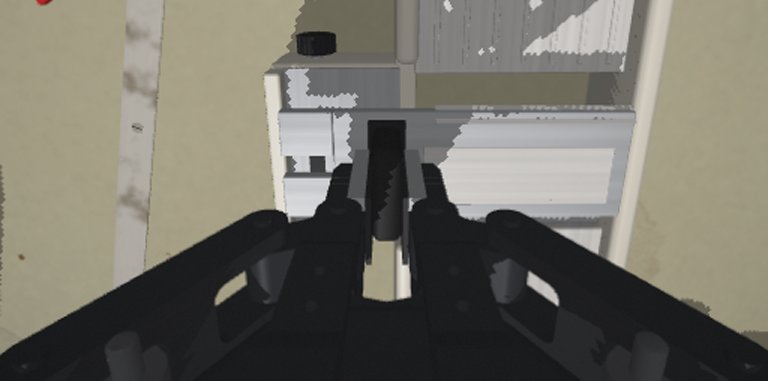

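The picture shows the insert hovering over the seat, with its end at u≈280 by the fence, the slot visible through the notch at (318,163), and the far end clear of the far panel.

```bash
python3 - <<'E'
from h import *
import pickle
c=pickle.load(open('w4.pkl','rb')); p=np.load('slicer.npy'); R=np.array([[np.cos(p[2]),-np.sin(p[2])],[np.sin(p[2]),np.cos(p[2])]])
q=lambda *p:[(x/1.5,130+y/1.5) for x,y in p]
L=lambda W:((W[:,:2]-p[:2])@R*1000).round(1).tolist()
print('tcp',L(np.array([[.560,.003,0]])),'fence inner',L(plane(c,q((284,90)),.042)),'insert end',L(plane(c,q((280,112),(285,213)),.0622)),'notch',L(plane(c,q((290,156),(290,174)),.0622)),'far panel in',L(plane(c,q((628,60)),.048)))
E
python3 -m pendant '[[0,0,-4,0],[0,0,-8,0],[0,0,-11,0],[0,0,-13,0],[0,0,-14,0],[0,0,-15,0],[0,0,-15,0]]'
```

```text
tcp [[-8.4, 3.0]] fence inner [[-32.9, -39.1]] insert end [[-30.1, -36.1], [11.8, -37.2]] notch [[-12.6, -33.6], [-5.1, -34.1]] far panel in [[-46.5, 96.8]]
time_s: 9.4
tool_pos: [0.5598, 0.003, 0.0593]
eef_rot: [[-0.846, 0.533, 0.0], [0.533, 0.846, -0.0], [-0.0, -0.0, -1.0]]
contact_force: [0.2, -0.3, -0.9]
opening: 0.0089
gripper_force: 39.2
```

```bash
python3 -m pendant '[[0,0,-0.5,0],[0,0,-1,0],[0,0,-1.5,0],[0,0,-2,0],[0,0,-2.5,0],[0,0,-3,0],[0,0,-3.5,0],[0,0,-3.5,0]]'
```

```text
time_s: 10.4
tool_pos: [0.5597, 0.003, 0.0557]
eef_rot: [[-0.846, 0.533, -0.0], [0.533, 0.846, 0.0], [0.0, -0.0, -1.0]]
contact_force: [0.5, 0.4, -0.6]
opening: 0.0093
gripper_force: 39.2
```

```bash
python3 -m pendant '[[0,0,-0.4,0],[0,0,-0.8,0],[0,0,-1.2,0],[0,0,-1.2,0]]'
```

```text
time_s: 10.9
tool_pos: [0.5598, 0.003, 0.0545]
eef_rot: [[-0.846, 0.533, -0.0], [0.533, 0.846, -0.0], [0.0, -0.0, -1.0]]
contact_force: [-0.6, 0.6, -1.6]
opening: 0.009
gripper_force: 39.2
```

```bash
python3 -m pendant '[[0,0,-0.4,0],[0,0,-0.8,0],[0,0,-1.2,0],[0,0,-1.2,0]]'
```

```text
time_s: 11.4
tool_pos: [0.5597, 0.003, 0.0533]
eef_rot: [[-0.846, 0.533, -0.0], [0.533, 0.846, -0.0], [0.0, -0.0, -1.0]]
contact_force: [-0.3, 0.2, -1.5]
opening: 0.0088
gripper_force: 39.2
```

```bash
python3 -m pendant '[[0,0,-0.4,0],[0,0,-0.8,0],[0,0,-1.2,0],[0,0,-1.2,0]]'
```

```text
time_s: 11.9
tool_pos: [0.5598, 0.003, 0.0522]
eef_rot: [[-0.846, 0.533, -0.0], [0.533, 0.846, -0.0], [0.0, -0.0, -1.0]]
contact_force: [-0.5, -0.3, -0.8]
opening: 0.0091
gripper_force: 39.2
```

```bash
python3 -m pendant '[[0,0,-0.3,0],[0,0,-0.6,0],[0,0,-0.9,0],[0,0,-0.9,0]]'
```

```text
time_s: 12.4
tool_pos: [0.5598, 0.003, 0.0518]
eef_rot: [[-0.846, 0.533, 0.0], [0.533, 0.846, 0.0], [0.0, 0.0, -1.0]]
contact_force: [-5.6, 0.4, 12.6]
opening: 0.0093
gripper_force: 41.1
```

Contact came at TCP z 51.8 mm, which is seat height rather than pin-top height, so the notch seems to be over the pin. Next I'll ease off, slide to the fence, and feel both ways in x.

```bash
python3 -m pendant '[[0,0,0.3,0],[-0.3,-0.4,0.3,0],[-0.5,-0.8,0.3,0],[-0.8,-1.3,0.3,0],[-0.8,-1.3,0.3,0]]'
```

```text
time_s: 13.02
tool_pos: [0.5595, 0.0023, 0.0519]
eef_rot: [[-0.846, 0.533, 0.001], [0.533, 0.846, 0.001], [-0.001, 0.001, -1.0]]
contact_force: [0.2, 5.0, 6.2]
opening: 0.0091
gripper_force: 40.1
```

```bash
python3 -m pendant '[[-0.3,-0.4,0,0],[-0.5,-0.8,0,0],[-0.5,-0.8,0,0]]'
```

```text
time_s: 13.4
tool_pos: [0.559, 0.0015, 0.0518]
eef_rot: [[-0.846, 0.532, 0.001], [0.532, 0.846, 0.001], [-0.0, 0.001, -1.0]]
contact_force: [-0.7, 5.4, 5.7]
opening: 0.0088
gripper_force: 40.1
```

```bash
python3 -m pendant '[[-0.3,-0.4,0.1,0],[-0.5,-0.8,0.1,0],[-0.5,-0.8,0.1,0]]'
```

```text
time_s: 13.78
tool_pos: [0.5583, 0.0004, 0.0519]
eef_rot: [[-0.846, 0.533, 0.001], [0.533, 0.846, 0.0], [-0.0, 0.001, -1.0]]
contact_force: [1.0, 4.8, 4.5]
opening: 0.0091
gripper_force: 40.0
```

```bash
python3 -m pendant '[[-0.3,-0.4,0,0],[-0.5,-0.8,0,0],[-0.5,-0.8,0,0]]'
```

```text
time_s: 14.15
tool_pos: [0.5582, 0.0003, 0.0519]
eef_rot: [[-0.847, 0.532, 0.001], [0.532, 0.847, 0.001], [-0.001, 0.002, -1.0]]
contact_force: [2.4, 9.8, 3.8]
opening: 0.0091
gripper_force: 39.9
```

Against the fence now: TCP at slicer (-8.5, -0.3) mm with about 10 N sideways. I'll ease off and feel in x for the pin on both sides of the notch.

```bash
python3 -m pendant '[[0.3,0.5,0,0],[-0.1,0.8,0,0],[-0.5,1.1,0,0],[-0.5,1.1,0,0]]'
```

```text
time_s: 14.65
tool_pos: [0.5579, 0.0005, 0.0519]
eef_rot: [[-0.846, 0.533, 0.002], [0.533, 0.846, 0.0], [-0.002, 0.001, -1.0]]
contact_force: [5.5, 3.3, 2.1]
opening: 0.0092
gripper_force: 39.5
```

```bash
python3 -m pendant '[[-0.4,0.3,0,0],[-0.8,0.5,0,0],[-0.8,0.5,0,0]]'
```

```text
time_s: 15.02
tool_pos: [0.5574, 0.0008, 0.052]
eef_rot: [[-0.846, 0.533, 0.003], [0.533, 0.846, -0.0], [-0.002, 0.001, -1.0]]
contact_force: [5.6, 2.7, 1.3]
opening: 0.0087
gripper_force: 39.5
```

```bash
python3 -m pendant '[[-0.4,0.3,0,0],[-0.8,0.5,0,0],[-0.8,0.5,0,0]]'
```

```text
time_s: 15.4
tool_pos: [0.5566, 0.0013, 0.052]
eef_rot: [[-0.846, 0.533, 0.002], [0.533, 0.846, -0.0], [-0.002, 0.001, -1.0]]
contact_force: [5.3, 1.9, 0.4]
opening: 0.0088
gripper_force: 39.4
```

```bash
python3 -m pendant '[[0.4,-0.3,0,0],[0.8,-0.5,0,0],[1.3,-0.8,0,0],[1.7,-1.1,0,0],[2.1,-1.3,0,0],[2.1,-1.3,0,0]]'
```

```text
time_s: 16.15
tool_pos: [0.5574, 0.0009, 0.0518]
eef_rot: [[-0.847, 0.532, -0.0], [0.532, 0.847, 0.001], [0.001, 0.001, -1.0]]
contact_force: [-2.6, 6.6, 9.8]
opening: 0.0091
gripper_force: 40.6
```

```bash
python3 -m pendant '[[0.4,-0.3,0.2,0],[0.8,-0.5,0.2,0],[0.8,-0.5,0.2,0]]'
```

```text
time_s: 16.52
tool_pos: [0.5581, 0.0004, 0.0519]
eef_rot: [[-0.847, 0.532, -0.0], [0.532, 0.847, 0.001], [0.001, 0.001, -1.0]]
contact_force: [-1.5, 7.9, 4.7]
opening: 0.0091
gripper_force: 40.1
```

```bash
python3 -m pendant '[[0.4,-0.3,0,0],[0.8,-0.5,0,0],[0.8,-0.5,0,0]]'
python3 - <<'E'
from h import *
import pickle
c=camera('wrist'); pickle.dump(c,open('w5.pkl','wb')); C=cloud(c)
for uv in ((300,125),(300,200),(480,125),(610,125),(610,190),(600,210)):
    u,v=int(uv[0]/1.5),int(130+uv[1]/1.5); print(uv,np.median(C[v-2:v+3,u-2:u+3,2]).round(4))
save('w5',c['pixels'][180:290,170:290],5)
E
```

```text
time_s: 16.9
tool_pos: [0.5584, 0.0003, 0.0519]
eef_rot: [[-0.847, 0.532, -0.002], [0.532, 0.847, 0.001], [0.002, 0.0, -1.0]]
contact_force: [-6.0, 10.8, 9.4]
opening: 0.0089
gripper_force: 40.8
(300, 125) 0.039
(300, 200) 0.0389
(480, 125) 0.0394
(610, 125) 0.0393
(610, 190) 0.0391
(600, 210) 0.0392
```

```bash
python3 -m pendant '[[-0.4,0.3,0,0],[-0.8,0.5,0.1,0],[-1.3,0.8,0.1,0],[-1.3,0.8,0.1,0]]'
```

```text
time_s: 17.45
tool_pos: [0.5582, 0.0004, 0.052]
eef_rot: [[-0.847, 0.532, 0.001], [0.532, 0.847, 0.0], [-0.0, 0.001, -1.0]]
contact_force: [2.3, 6.1, -0.1]
opening: 0.0092
gripper_force: 39.4
```

View pics/w5.png

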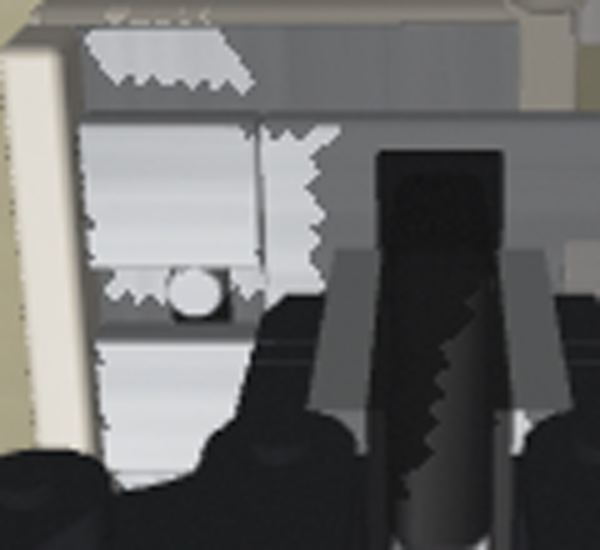

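The crop shows the pin (195,292) standing inside the notch against its -x wall, with the plate end along the fence. The plate top reads 39 mm, so the insert is fully down. I'll centre it slightly, then release.

```bash
python3 -m pendant '[[-0.4,0.2,0,0],[-0.7,0.5,0,0],[-0.7,0.5,0,0]]' && python3 -m pendant '[[0,0,0,0],[0,0,0,0],[0,0,0,0],[0,0,0,0],[0,0,0,0],[0,0,0,0]]' 0.2 && python3 -m pendant '[[0,0,4,0],[0,0,10,0],[0,0,25,0],[0,0,50,0],[0,0,80,0],[0,0,110,0],[0,0,130,0],[0,0,130,0],[0,0,130,0]]'
python3 - <<'E'
from h import *
import pickle
c=camera('wrist'); pickle.dump(c,open('w6.pkl','wb')); C=cloud(c)
p=np.load('slicer.npy'); R=np.array([[np.cos(p[2]),-np.sin(p[2])],[np.sin(p[2]),np.cos(p[2])]])
L=lambda W:np.c_[(W[:,:2]-p[:2])@R,W[:,2]]*1000
l=L(C.reshape(-1,3)).reshape(C.shape)
m=(l[...,0]>36)&(l[...,0]<70)&(l[...,1]>-45)&(l[...,1]<-5)&(l[...,2]>52)&(l[...,2]<100)
g=l[m]; print('gate pts',len(g),g.min(0).round(1),g.max(0).round(1)); k=g[g[:,2]>np.percentile(g[:,2],90)]; print('tip',k.mean(0))
for x,y in((-20,60),(5,60),(-20,20),(5,80),(-25,-35),(5,-35)):
    w=np.hypot(l[...,0]-x,l[...,1]-y)<3; print((x,y),np.median(l[...,2][w]).round(1) if w.any() else None)
save('w6',c['pixels'],1.5); s=sense(); print(s['tool_pos'],s['eef_rot'][:,1],s['time_s'])
E
```

```text
time_s: 17.82
tool_pos: [0.5579, 0.0005, 0.052]
eef_rot: [[-0.846, 0.533, 0.002], [0.533, 0.846, 0.0], [-0.001, 0.001, -1.0]]
contact_force: [4.6, 2.8, -1.7]
opening: 0.009
gripper_force: 39.2
time_s: 18.58
tool_pos: [0.5571, 0.0004, 0.052]
eef_rot: [[-0.846, 0.533, -0.0], [0.533, 0.846, -0.0], [0.0, -0.0, -1.0]]
contact_force: [-0.8, 0.1, -0.3]
opening: 0.0341
gripper_force: 0.0
time_s: 19.7
tool_pos: [0.5568, 0.0004, 0.182]
eef_rot: [[-0.846, 0.533, -0.0], [0.533, 0.846, 0.0], [0.0, -0.0, -1.0]]
contact_force: [-0.1, 0.4, 0.5]
opening: 0.0341
gripper_force: 0.0
gate pts 621 [ 36.5 -33.1  52.2] [ 52.7 -12.4  91.5]
tip [ 47.5641925  -21.02600469  89.56155439]
(-20, 60) 260.2
(5, 60) 39.2
(-20, 20) 212.3
(5, 80) 38.6
(-25, -35) 38.8
(5, -35) 39.1
[5.56746798e-01 4.01851546e-04 1.81613025e-01] [ 5.32780462e-01  8.46253385e-01 -4.33018251e-04] 19.75
```

View pics/w6.png

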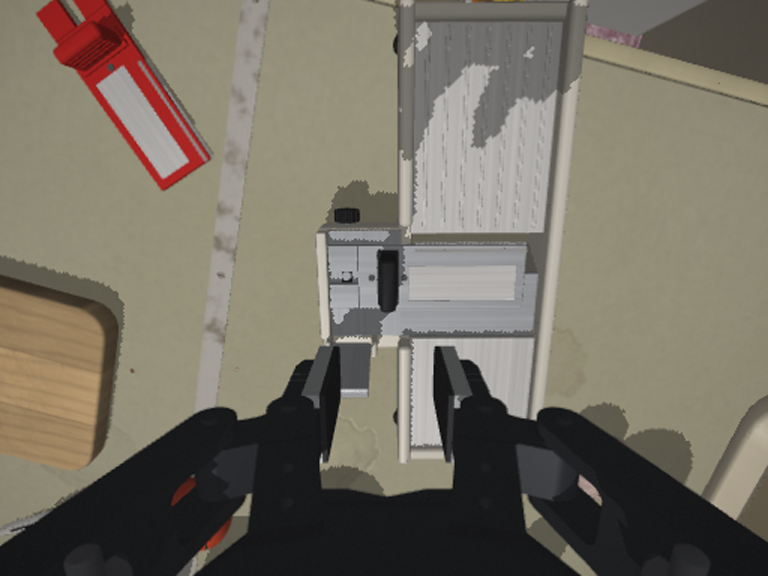

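The insert lies seated and released with the pin (347,278) in its notch. The gate leans back at (355,370), its tip at about slicer (48,-25,90), so near 1.74 rad. Next: shut the fingers, go behind the gate, and fold it over.

```bash
python3 -m pendant '[[20,-22,0,0],[40,-45,0,0],[62,-70,0,0],[62,-70,0,0],[62,-70,0,0],[62,-70,-30,0],[62,-70,-60,0],[62,-70,-85,0],[62,-70,-95,0],[62,-70,-95,0],[62,-70,-95,0]]' 1 40
python3 - <<'E'
import numpy as np
from rig import sense
p=np.load('slicer.npy'); s=sense(); t=s['tool_pos']; R=np.array([[np.cos(p[2]),-np.sin(p[2])],[np.sin(p[2]),np.cos(p[2])]])
print((t[:2]-p[:2])@R*1000,t[2],s['opening'],s['contact_force'])
E
```

```text
time_s: 21.12
tool_pos: [0.6195, -0.0695, 0.088]
eef_rot: [[-0.846, 0.533, 0.001], [0.533, 0.846, -0.0], [-0.001, 0.001, -1.0]]
contact_force: [0.2, -0.1, -0.2]
opening: 0.0002
gripper_force: 0.0
[ 80.57039238 -26.70493037] 0.0879796043633235 0.00021576358601530147 [ 0.15287962 -0.10258478 -0.15934125]
```

```bash
python3 -m pendant '[[-11.9,7.5,0,0],[-18.6,11.7,-1,0],[-24.5,15.4,-1,0],[-29.6,18.6,-1.5,0],[-34.7,21.8,-3,0],[-39.4,24.8,-6,0],[-43.6,27.4,-9,0],[-47.2,29.7,-13.5,0],[-50.2,31.6,-18.5,0],[-52.4,33,-24,0],[-52.4,33,-24,0],[-52.4,33,-24,0]]'
python3 - <<'E'
from h import *
import pickle
c=camera('side'); t=camera('top'); pickle.dump((c,t),open('s7.pkl','wb'))
E
```

```text
time_s: 22.62
tool_pos: [0.5668, -0.0367, 0.063]
eef_rot: [[-0.846, 0.533, 0.0], [0.533, 0.846, -0.0], [-0.0, -0.0, -1.0]]
contact_force: [-0.2, -0.7, -0.5]
opening: 0.0001
gripper_force: 0.0
```

```bash
python3 -m pendant '[[-0.8,0.5,-2,0],[-1.2,0.8,-4,0],[-1.5,1,-6,0],[-1.7,1.1,-7,0],[-1.8,1.1,-8,0],[-1.8,1.1,-9,0],[-1.8,1.1,-10,0],[-1.8,1.1,-10,0]]'
```

```text
time_s: 23.72
tool_pos: [0.5649, -0.0355, 0.0529]
eef_rot: [[-0.846, 0.533, -0.0], [0.533, 0.846, -0.0], [0.0, -0.0, -1.0]]
contact_force: [-0.4, -0.4, -0.0]
opening: 0.0001
gripper_force: 0.0
```

```bash
python3 -m pendant '[[0,0,-0.5,0],[0,0,-1,0],[0,0,-1.5,0],[0,0,-1.5,0]]'
```

```text
time_s: 24.22
tool_pos: [0.5649, -0.0355, 0.0515]
eef_rot: [[-0.846, 0.533, -0.0], [0.533, 0.846, -0.0], [0.0, -0.0, -1.0]]
contact_force: [0.1, 0.3, 0.8]
opening: -0.0003
gripper_force: 0.0
```

```bash
python3 -m pendant '[[0,0,-0.3,0],[0,0,-0.6,0],[0,0,-0.6,0]]'
```

```text
time_s: 24.6
tool_pos: [0.5649, -0.0356, 0.0513]
eef_rot: [[-0.846, 0.533, 0.0], [0.533, 0.846, 0.0], [-0.0, 0.0, -1.0]]
contact_force: [-2.8, 0.6, 8.5]
opening: -0.0002
gripper_force: 4.4
```

```bash
python3 -m pendant '[[0,0,-0.3,0],[0,0,-0.6,0],[0,0,-0.6,0]]'
```

```text
time_s: 24.98
tool_pos: [0.565, -0.0356, 0.0511]
eef_rot: [[-0.846, 0.533, 0.0], [0.533, 0.846, 0.0], [-0.0, 0.0, -1.0]]
contact_force: [-4.7, 0.1, 19.1]
opening: -0.0
gripper_force: 9.2
```

The gate is firmly at its stop (tip z 43 mm, as for shut). Retreat and check.

```bash
python3 -m pendant '[[0,0,1,0],[0,0,4,0],[0,0,15,0],[0,0,40,0],[0,0,80,0],[0,0,120,0],[0,0,140,0],[-30,20,140,0],[-50,30,140,0],[-50,30,140,0],[-50,30,140,0]]'
python3 - <<'E'
from h import *
import pickle
c=camera('wrist'); pickle.dump(c,open('w8.pkl','wb')); C=cloud(c)
p=np.load('slicer.npy'); R=np.array([[np.cos(p[2]),-np.sin(p[2])],[np.sin(p[2]),np.cos(p[2])]])
l=np.dstack([(C[...,:2]-p[:2])@R,C[...,2]])*1000
for x,y in((5,60),(5,80),(-25,-35),(-20,-35),(0,-18),(0,-30),(5,-25),(15,-25),(25,-25),(32,-25)):
    w=(np.hypot(l[...,0]-x,l[...,1]-y)<2)&(l[...,2]<80); print((x,y),np.median(l[...,2][w]).round(1) if w.any() else None)
m=(l[...,0]>36)&(l[...,0]<70)&(l[...,1]>-45)&(l[...,1]<-5)&(l[...,2]>55)&(l[...,2]<100); print('upright pts',m.sum())
uv=proj(c,[[*(p[:2]+R@np.array([.005,-.01])),.04]])[0].astype(int); print(uv)
print(sense()['tool_pos'],sense()['contact_force'])
b=pickle.load(open('c0.pkl','rb'))['top']['pixels']; t=camera('top')['pixels']
a=c['pixels'][max(uv[1]-50,0):uv[1]+50,max(uv[0]-65,0):uv[0]+65]; save('fin',np.hstack([cv2.resize(a,(520,400)),cv2.resize(t[130:330,110:250],(280,400))]))
E
```

```text
time_s: 26.35
tool_pos: [0.5155, -0.0058, 0.1908]
eef_rot: [[-0.846, 0.533, 0.001], [0.533, 0.846, -0.0], [-0.001, 0.0, -1.0]]
contact_force: [0.1, -0.2, 0.2]
opening: -0.0
gripper_force: 0.0
(5, 60) 38.9
(5, 80) 39.3
(-25, -35) 39.0
(-20, -35) 38.5
(0, -18) 43.5
(0, -30) 43.6
(5, -25) 43.0
(15, -25) None
(25, -25) None
(32, -25) None
upright pts 0
[274 223]
[ 0.51554964 -0.00591721  0.19060065] [-0.12785703  0.13699145 -0.06263497]
```

View pics/fin.png

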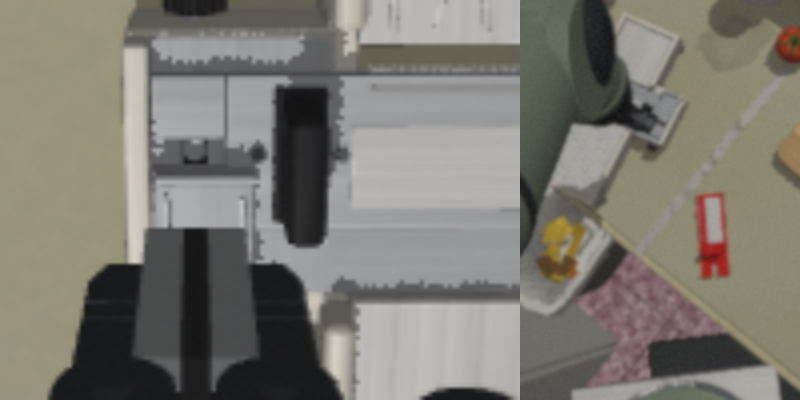

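The final picture shows the gate flat over the insert's notched end at (205,205), with its top at 43 mm. The plate is flat at 39 mm and against the fence, the pin is in the notch at (195,152), and the robot is clear of everything.

```bash
python3 -c "
from rig import close_job; print(close_job())"
```

```text
the job is handed in; nothing more can be done
None
```

The blade insert is on its seat with the notch over the pin, released and locked under the shut gate; the job was handed in at about 26 s, contact forces I read stayed under 20 N, and I moved nothing else.

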